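# Show the cook three seasonings in order

## Robot

A 6-joint arm with a two-finger parallel gripper is mounted at the origin on the work surface; the furniture and walls round the work are solid. World frame = base frame: x ahead of the robot, y to its left, z up, the work surface at z = 0. Lengths are in m, angles in degrees, forces in N, time in s.
With the tool pointing down it reaches from about 0.3 to 0.75 m from the base axis. Payload 8.5 kg.
Tool frame: the origin (TCP) lies at the very end of the fingers, on their centre line; the grasp point (between the pads) lies 19 mm behind it; z points along the fingers, y is the line along which they close (so a half turn about z gives the same grasp; the last joint's range is limited). The gripper opens to 85 mm and grips with 20 to 120 N. Pads are 22 mm wide; open, the fingers measure 114 mm over their backs; the gripper's body (76 mm by 85 mm) begins 54 mm behind the grasp point. The pads swing forward as they close: fully open they stand 13 mm farther back than shut.
Start: joints at [-84.414, 21.807, 74.336, -0, 83.858, -12.336], TCP at [0.169, -0.523, 0.231] pointing down, gripper open.
Joint ranges: [-178.18, 178.18], [-50.72, 133.34], [12.68, 142.11], [-81.47, 261.47], [9.98, 163.14], [-165.26, 165.26]. Speed limits (degrees/s): [136.94, 136.94, 180, 180, 180, 180].

## Interface

Orientations are given as a 3x3 rotation matrix whose columns are the frame's x, y, z axes.
In Python, from rig import observe, cams, ticket gives the robot as it stands.
- The arm moves only by the tool move_arm, never from a script. Its arguments are lists of equal length, an entry for each row: "jaw": the finger opening in cm, from 0 to 8.54; "dp": the shift along the tool's x, y, z in cm, a list of three; "turn": the turn, a rotation vector about the tool's x, y, z in rad, a list of three. In form: {"jaw": [jaw, ...], "dp": [[tx, ty, tz], ...], "turn": [[wx, wy, wz], ...]}. A call has 1 to 12 rows; each row shifts and turns the commanded pose from where the row before left it, along the tool's axes as they then stand; what a row does not reach is not made up. A row lasts 1/12 s, in which the tool goes at most 41.7 mm and 7.16 degrees, less where a joint would pass 70% of its speed; a pose out of reach is approached as far as the arm can. A call is refused whole if a number of a shift passes 4.17 or a number of a turn 0.125, either way. A call with a gripper value outside its range is refused whole. The fingers move at their own pace and stop on an object; "force" is the grip in N (left out, the last holds). Time passes only in rows, so rows that do not move let the fingers close. It gives the time, the measured TCP pose, the force, the opening and the grip force at its end, in the units of the state.
- observe(): the state, without advancing time (a new reading comes with each control period).
- cams.get_image(name): name is "scene" or "top"; returns (picture, depth): 400x640x3 uint8, red, green, blue; 400x640 float32, m along the optical axis (not along the pixel's ray), 0 where there is no reading.
- cams.calibration(name): a dict with "vertical_fov" (degrees; the focal length in pixels is half the picture's height over the tangent of half this angle, whatever the lens; pixels are square), "cx", "cy" (the principal point, pixels), "view" (4x4, takes a point from world to camera coordinates). Camera axes: x right, y up, looking along -z (the intrinsics and any distortion apply to the point x, -y, -z); pixel columns grow to the right and rows downward; lengths in m; the calibration is good to about 2 mm. A picture is of the moment at which its call begins. calibration takes no time and is no camera call.
- ticket.close_job(): hands the job in; it is judged then, once.
Trained networks look in the newest picture that a camera, given by its name, has taken for a name from the list of things; names that differ only in an ending like _2 or _b are one class to them, and where a whole thing is asked for, a point or a joint stands for the part that bears it (a point fixed in the world has none). Each returns a list of dicts, best first, with "p" (0 to 1); they miss things now and then, are a little off and sometimes report something else, mostly with a low value. They report only what shows in the picture. A call takes as long as a camera call. They do not tell look-alikes from the thing itself.
- cams.spot_in(camera, query): "box" ([centre column, centre row, width, height] as shares, 0 to 1, of the picture: columns of its width, rows of its height, round what is visible of it).
- cams.outline_of(camera, query): "mask" (400x640 bool, what is visible of it) and "box" ([centre column, centre row, width, height] as shares, 0 to 1, of the picture: columns of its width, rows of its height, round what is visible of it).
- cams.mark_of(camera, query): "location" ([column, row] as shares, 0 to 1, of the picture: columns of its width, rows of its height: a listed point, or the origin of a listed thing).
The state is a dict: "time_s": time; "q": joint angles; "qvel": joint speeds; "joint_efforts": joint torques, N m; "position": TCP position; "tool_rot": TCP orientation; "ft_force": force on the tool from outside, world axes, zero at the start; "wrist_torque": the same for the moment, N m; "grip_width": finger opening in m; "gripper_force": force on a finger pad.
Only numpy, scipy, OpenCV 4.12 (cv2) and the standard library are available. Lean on these libraries where they do the work, as an engineer would, in place of code of your own. Each camera call takes 0.05 s, during which the arm holds its last target. There are 200 camera calls.

## Task

From the six small things close in front of the robot, show the cook what goes into the marinade, in this order: the honey jar, the spice jar with the dark brown lid, then the grey-capped pepper mill. Point at each from above with the fingertips one to five centimetres over the middle of its top, stay there at least a full second, and finish still pointing at the pepper mill. Touch nothing, travel high between the three, and do not bring the fingers down over anything else.

Things in the scene. Friction and masses are not known exactly. Their poses are not given: they have to be found in the camera images.
- honey_jar_top (a point): honey jar: clear glass jar with amber honey, a tan label and a wide flat grey lid; 66 x 72 mm across, 102 mm tall. This point is the middle of its top, z up; it stands loose and upright on the worktop (z = 0). It may be in any of six places, mixed with the other five small things, 0.44 to 0.72 m from the robot's base axis, centres at least 0.11 m apart.
- spice1_top (a point): spice jar with a dark brown, nearly black lid, white body and brown label; 44 mm across, 96 mm tall. This point is the middle of its top, z up; it stands loose and upright on the worktop (z = 0). It may be in any of six places, mixed with the other five small things, 0.44 to 0.72 m from the robot's base axis, centres at least 0.11 m apart.
- pepper_mill_top (a point): pepper mill: small clear body with grey pepper inside and a domed light grey cap; 44 mm across, 90 mm tall. This point is the middle of its top, z up; it stands loose and upright on the worktop (z = 0). It may be in any of six places, mixed with the other five small things, 0.44 to 0.72 m from the robot's base axis, centres at least 0.11 m apart.
- spice2_top (a point): the other spice jar, not to be pointed at: white, with a white and blue lid and a green leaf on the label; 47 mm across, 98 mm tall. This point is the middle of its top, z up; it stands loose and upright on the worktop (z = 0). Similar things over 0.95 m away belong to the room and are not meant.
- jar_candle_top (a point): candle, not to be pointed at: pink wax in an open clear glass; 76 mm across, 90 mm tall. This point is the middle of its top, z up; it stands loose and upright on the worktop (z = 0). Fixed things stand round the six: at the back (x over 0.72) a tan carton 270 mm, a yellow vase 125 mm, a wooden block 42 mm and a cream box 140 mm tall; at the left (y over 0.34) a white bowl 93 mm tall.
- mug1_top (a point): white mug with small green leaves, not to be pointed at: 92 mm across, 127 mm with its handle, 95 mm tall; this point is the middle of its open mouth, z up. It stands loose on the worktop. It may be in any of six places, mixed with the other five small things, 0.44 to 0.72 m from the robot's base axis, centres at least 0.11 m apart. Flat fixed boxes up to 35 mm tall lie at the right (y under -0.28).
Mind the look-alikes: they are no part of the job. What is shaped like the part that bears jar_candle_top but blue is not meant.

How it is judged:
By the outcome, as a careful person would: the job done as asked, in the order asked, and still so for the second after the job is handed in, with the robot touching nothing.
It also fails if it takes over 45 s, if anything falls off the work surface, if the arm or the gripper's body presses on something with over 40 N, if the wrist force passes 120 N, or if a joint passes its speed limit or range.

## Working session

There is one attempt and no reset: what is moved stays moved. The work goes in short steps, Python scripts to look and compute and a tool call to move; the robot and the scene stay as the last step left them, time stands still between calls to the robot, and variables do not carry over. Pictures are saved under pics/ and viewed, at most 10 in all, crops included, and the job is handed in when it is done.

Besides the shell and the picture viewer there is one more tool, called by a JSON object that holds its "method" and its "body", one argument or row to a line. move_arm: Moves the arm, as the interface text tells. Its arguments: {"type":"object","properties":{"jaw":{"type":"array","items":{"type":"number"}},"dp":{"type":"array","items":{"type":"array","items":{"type":"number"}}},"turn":{"type":"array","items":{"type":"array","items":{"type":"number"}}},"force":{"type":"number"}},"required":["jaw","dp","turn"]}

```bash
mkdir -p pics
cat > h.py <<'E'
import numpy as np, cv2
from rig import observe, cams, ticket
def world(name, depth, u, v):
    c=cams.calibration(name); f=200/np.tan(np.radians(c["vertical_fov"])/2)
    d=depth[int(v),int(u)]
    p=np.array([(u-c["cx"])/f*d, -(v-c["cy"])/f*d, -d, 1])
    return (np.linalg.inv(c["view"])@p)[:3]
E
python3 - <<'E'
from h import *
for n in ["scene","top"]:
    im,d=cams.get_image(n); cv2.imwrite(f"pics/{n}0.png",im[:,:,::-1]); np.save(f"{n}.npy",d)
    print(n,cams.calibration(n))
    for q in ["honey_jar_top","spice1_top","pepper_mill_top","spice2_top","jar_candle_top","mug1_top"]:
        for r in cams.mark_of(n,q)[:3]:
            u,v=r["location"][0]*640,r["location"][1]*400
            print(q,round(r["p"],2),round(u),round(v),world(n,d,min(u,639),min(v,399)).round(3))
s=observe();print(s["time_s"],s["position"],np.round(s["tool_rot"],3))
E
```

```text
scene {'vertical_fov': 49.7522145982691, 'cx': 323.53669179736204, 'cy': 197.36147100726063, 'view': array([[-0.53521279, -0.84468999, -0.00678823,  0.272452  ],
       [ 0.61189964, -0.3932271 ,  0.6862589 , -0.35996665],
       [-0.58234534,  0.36314083,  0.72732568, -0.85666894],
       [ 0.        ,  0.        ,  0.        ,  1.        ]])}
honey_jar_top 0.68 301 160 [ 0.634 -0.008  0.099]
honey_jar_top 0.47 248 235 [0.481 0.22  0.099]
spice1_top 0.74 207 204 [0.625 0.264 0.096]
pepper_mill_top 0.97 341 205 [ 0.45  -0.014  0.088]
spice2_top 0.84 251 235 [0.475 0.217 0.099]
jar_candle_top 0.91 377 138 [ 0.641 -0.272  0.056]
jar_candle_top 0.76 330 137 [ 0.72  -0.157  0.056]
jar_candle_top 0.7 446 192 [ 0.203 -0.065  0.32 ]
mug1_top 0.7 377 135 [ 0.641 -0.273  0.065]
top {'vertical_fov': 49.1409671497086, 'cx': 321.1970249025915, 'cy': 195.28242554130284, 'view': array([[ 0.0066056 , -0.99986493, -0.01504969,  0.00223051],
       [ 0.99445903,  0.00498936,  0.10500637, -0.51136351],
       [-0.1049171 , -0.01565993,  0.99435767, -1.06123643],
       [ 0.        ,  0.        ,  0.        ,  1.        ]])}
honey_jar_top 0.59 327 141 [ 0.633 -0.01   0.098]
honey_jar_top 0.47 420 211 [ 0.474 -0.24   0.02 ]
spice1_top 0.79 214 145 [0.623 0.26  0.093]
pepper_mill_top 0.79 329 215 [ 0.458 -0.014  0.087]
spice2_top 0.8 232 212 [0.464 0.211 0.1  ]
jar_candle_top 0.97 378 118 [ 0.707 -0.137  0.038]
jar_candle_top 0.93 436 264 [ 0.344 -0.273  0.04 ]
jar_candle_top 0.88 375 278 [ 0.311 -0.127  0.037]
mug1_top 0.98 420 212 [ 0.471 -0.241  0.015]
0.7 [ 0.16925247 -0.52328521  0.23132395] [[ 0.951  0.308 -0.   ]
 [ 0.308 -0.951  0.   ]
 [-0.    -0.    -1.   ]]
```

View pics/scene0.png

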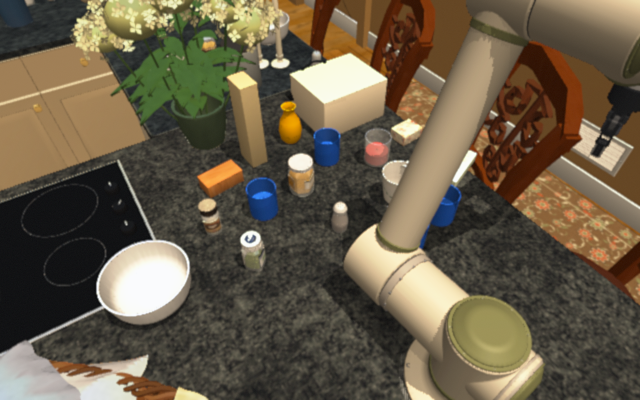

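View pics/top0.png

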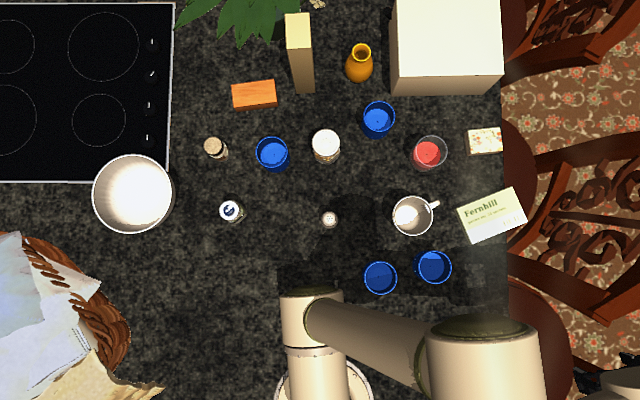

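The scene view shows the honey jar candidate at (301,165), a spice jar at (208,210), the white/blue spice jar at (252,245) and the mill at (340,212). The candle is at (377,145), the mug at (395,180), and there are blue candle look-alikes at (262,198), (327,145) and (445,205). The possible confusions are:
- honey (301,165) with the blue or pink candles
- spice1 (208,210) with spice2 (252,245)
- mill (340,212) with the spice jars

I'll check these in one close crop and measure the tops.

Run:
```python
from h import *
im=cv2.imread("pics/scene0.png"); cv2.imwrite("pics/crop1.png",cv2.resize(im[140:280,185:365],None,fx=4.2,fy=4.2,interpolation=cv2.INTER_CUBIC))
for n in ["scene","top"]:
    d=np.load(n+".npy"); c=cams.calibration(n); f=200/np.tan(np.radians(c["vertical_fov"])/2)
    v,u=np.mgrid[:400,:640]; P=np.stack([(u-c["cx"])/f*d,-(v-c["cy"])/f*d,-d,np.ones_like(d)],-1)@np.linalg.inv(c["view"]).T
    for nm,x,y,h in [("honey",.633,-.009,.102),("sp1",.624,.262,.096),("mill",.455,-.014,.09)]:
        m=(np.hypot(P[...,0]-x,P[...,1]-y)<.05)&(d>0)&(P[...,2]>h-.012)&(P[...,2]<h+.03)
        Q=P[m][:,:3]; print(n,nm,m.sum(),Q.min(0).round(3),Q.max(0).round(3),Q.mean(0).round(3))
```

```text
scene honey 386 [ 0.595 -0.036  0.09 ] [0.662 0.03  0.105] [ 0.625 -0.     0.1  ]
scene sp1 232 [0.598 0.245 0.084] [0.642 0.287 0.099] [0.618 0.266 0.094]
scene mill 110 [ 0.434 -0.026  0.079] [0.463 0.006 0.092] [ 0.448 -0.009  0.086]
top honey 615 [ 0.596 -0.037  0.09 ] [0.661 0.027 0.104] [ 0.628 -0.006  0.1  ]
top sp1 273 [0.601 0.24  0.084] [0.643 0.284 0.1  ] [0.621 0.261 0.094]
top mill 147 [ 0.435 -0.031  0.078] [0.466 0.002 0.092] [ 0.451 -0.015  0.085]
```

View pics/crop1.png

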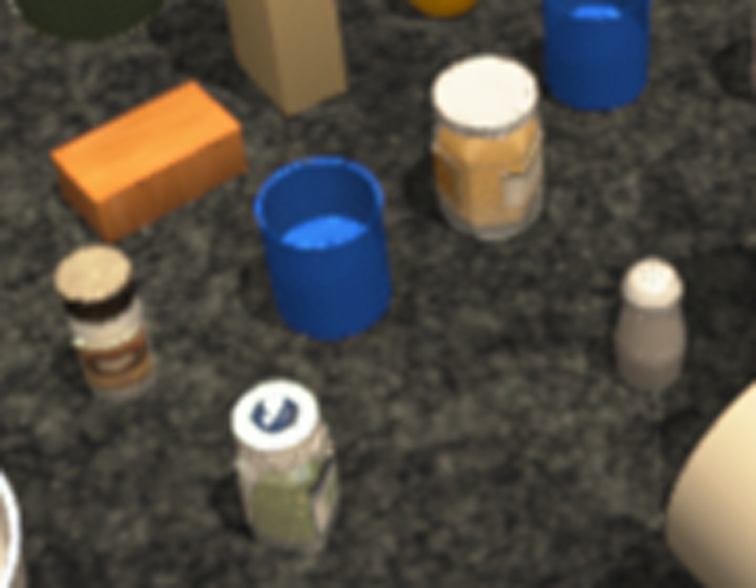

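The crop settles all three: honey jar (amber, label, flat lid) at crop (487,140), brown-lid spice jar at (95,310) and grey-capped mill at (650,320). Targets are honey (0.629,-0.005,0.102), spice1 (0.621,0.263,0.096) and mill (0.450,-0.013,0.090). I'll shut the jaw, rise and travel.

{"method": "move_arm", "body": {
  "jaw": [0,0,0,0,0,0,0,0,0,0,0,0],
  "dp": [
    [0,0,-1.5],
    [0,0,-2.5],
    [0,0,-2],
    [0.8,-0.47,-1],
    [1.6,-0.94,0],
    [2.4,-1.4,0],
    [2.4,-1.4,0],
    [2.4,-1.4,0],
    [2.4,-1.4,0],
    [2.4,-1.4,0],
    [2.4,-1.4,0],
    [2.4,-1.4,0]
  ],
  "turn": [
    [0,0,0],
    [0,0,0],
    [0,0,0],
    [0,0,0],
    [0,0,0],
    [0,0,0],
    [0,0,0],
    [0,0,0],
    [0,0,0],
    [0,0,0],
    [0,0,0],
    [0,0,0]
  ]
}}

```text
time_s: 1.7
position: [0.3183, -0.3557, 0.3009]
tool_rot: [[0.951, 0.308, -0.0], [0.308, -0.951, 0.001], [0.0, -0.001, -1.0]]
ft_force: [0.7, -0.1, 0.2]
grip_width: -0.0
gripper_force: 0.0
```

{"method": "move_arm", "body": {
  "jaw": [0,0,0,0,0,0,0,0,0,0,0,0],
  "dp": [
    [2.4,-1.4,0],
    [2.4,-1.4,0],
    [2.4,-1.4,0],
    [2.4,-1.4,0],
    [2.4,-1.4,0],
    [2.4,-1.4,0],
    [2.4,-1.4,0],
    [2.4,-1.4,0],
    [2.4,-1.4,0],
    [2.4,-1.4,0],
    [2.4,-1.4,0],
    [2.4,-1.4,0]
  ],
  "turn": [
    [0,0,0],
    [0,0,0],
    [0,0,0],
    [0,0,0],
    [0,0,0],
    [0,0,0],
    [0,0,0],
    [0,0,0],
    [0,0,0],
    [0,0,0],
    [0,0,0],
    [0,0,0]
  ]
}}

```text
time_s: 2.7
position: [0.5402, -0.1072, 0.3009]
tool_rot: [[0.951, 0.308, -0.001], [0.308, -0.951, 0.0], [-0.001, -0.001, -1.0]]
ft_force: [0.2, -0.4, 0.4]
grip_width: 0.0001
gripper_force: 0.0
```

{"method": "move_arm", "body": {
  "jaw": [0,0,0,0,0,0,0,0,0,0,0,0],
  "dp": [
    [2.4,-1.4,0],
    [2.4,-1.4,0],
    [2.4,-1.4,0],
    [2.4,-1.4,0],
    [1.4,-0.9,0],
    [0.6,-0.4,0],
    [0,0,0],
    [0,0,0],
    [0,0,1],
    [0,0,2],
    [0,0,2],
    [0,0,2]
  ],
  "turn": [
    [0,0,0],
    [0,0,0],
    [0,0,0],
    [0,0,0],
    [0,0,0],
    [0,0,0],
    [0,0,0],
    [0,0,0],
    [0,0,0],
    [0,0,0],
    [0,0,0],
    [0,0,0]
  ]
}}

```text
time_s: 3.7
position: [0.6281, -0.0089, 0.231]
tool_rot: [[0.952, 0.306, 0.001], [0.306, -0.952, -0.0], [0.0, 0.0, -1.0]]
ft_force: [-0.2, -0.1, -0.5]
grip_width: -0.0001
gripper_force: 0.0
```

Run:
```python
from h import *
im,d=cams.get_image("scene"); cv2.imwrite("pics/s1.png",cv2.resize(im[60:280,180:480,::-1],None,fx=2.6,fy=2.6)); print(observe()["position"])
```

```text
[ 0.626783   -0.00866733  0.22653572]
```

View pics/s1.png

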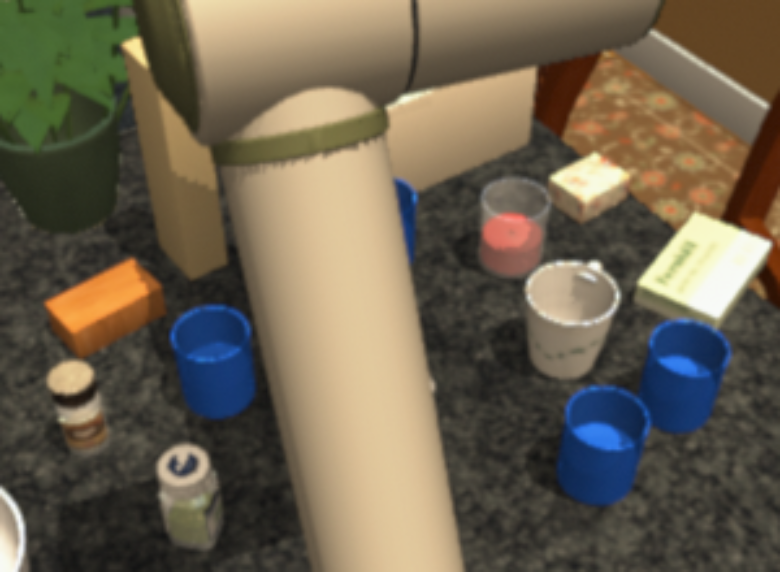

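The arm hides the honey jar in this view. The other objects stand where they were, with the spice jar at (75,405) in the crop. I'll continue down and hold.

{"method": "move_arm", "body": {
  "jaw": [0,0,0,0,0,0,0,0,0,0,0,0],
  "dp": [
    [0.3,-0.3,1.5],
    [0,0,2],
    [0,0,2],
    [0,0,2],
    [0,0,1.2],
    [0,0,0.6],
    [0,0,0],
    [0,0,0],
    [0,0,0],
    [0,0,0],
    [0,0,0],
    [0,0,0]
  ],
  "turn": [
    [0,0,0],
    [0,0,0],
    [0,0,0],
    [0,0,0],
    [0,0,0],
    [0,0,0],
    [0,0,0],
    [0,0,0],
    [0,0,0],
    [0,0,0],
    [0,0,0],
    [0,0,0]
  ]
}}

```text
time_s: 4.75
position: [0.631, -0.004, 0.1388]
tool_rot: [[0.951, 0.308, 0.001], [0.308, -0.951, -0.0], [0.001, 0.0, -1.0]]
ft_force: [0.0, -0.3, 1.0]
grip_width: 0.0001
gripper_force: 0.0
```

{"method": "move_arm", "body": {
  "jaw": [0,0,0,0,0,0,0,0,0,0,0,0],
  "dp": [
    [0,0,0],
    [0,0,0],
    [0,0,0],
    [0,0,0],
    [0,0,0],
    [0,0,0],
    [0,0,0],
    [0,0,0],
    [0,0,0],
    [0,0,0],
    [0,0,0],
    [0,0,0]
  ],
  "turn": [
    [0,0,0],
    [0,0,0],
    [0,0,0],
    [0,0,0],
    [0,0,0],
    [0,0,0],
    [0,0,0],
    [0,0,0],
    [0,0,0],
    [0,0,0],
    [0,0,0],
    [0,0,0]
  ]
}}

```text
time_s: 5.75
position: [0.6308, -0.004, 0.1383]
tool_rot: [[0.951, 0.308, 0.0], [0.308, -0.951, 0.0], [0.0, 0.0, -1.0]]
ft_force: [0.5, -1.0, 0.7]
grip_width: -0.0003
gripper_force: 0.0
```

Run:
```python
from h import *
im,d=cams.get_image("top"); cv2.imwrite("pics/t1.png",cv2.resize(im[80:260,180:460,::-1],None,fx=2.8,fy=2.8)); s=observe(); print(s["position"],s["time_s"],s["q"])
```

```text
[ 0.63083449 -0.00395685  0.13830748] 5.8 [-1.10943465e+01  3.40930513e+01  6.88723044e+01  1.25954515e-03
  7.70359863e+01  6.09851350e+01]
```

View pics/t1.png

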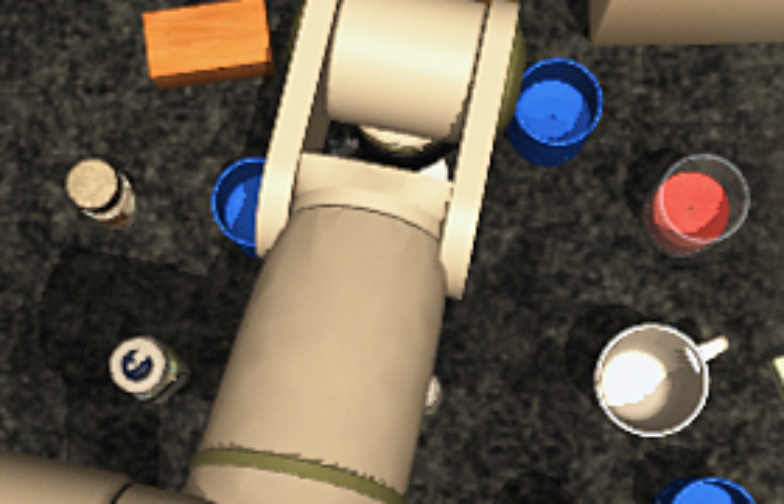

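The top view shows the arm over the honey jar with everything else in place; spice1 is at crop (95,185). The hold lasted over 1.4 s at about 3.6 cm above the lid. Next I rise and go to spice1.

{"method": "move_arm", "body": {
  "jaw": [0,0,0,0,0,0,0,0,0,0,0,0],
  "dp": [
    [0,0,-1],
    [0,0,-2],
    [0,0,-2.5],
    [0,0,-2.5],
    [0,0,-2.5],
    [0,0,-2.5],
    [0,0,-2],
    [0,0,-1],
    [0.2,-0.7,0],
    [0.5,-1.8,0],
    [0.6,-2.1,0],
    [0.6,-2.1,0]
  ],
  "turn": [
    [0,0,0],
    [0,0,0],
    [0,0,0],
    [0,0,0],
    [0,0,0],
    [0,0,0],
    [0,0,0],
    [0,0,0],
    [0,0,0],
    [0,0,0],
    [0,0,0],
    [0,0,0]
  ]
}}

```text
time_s: 6.8
position: [0.6279, 0.0667, 0.2977]
tool_rot: [[0.952, 0.307, -0.001], [0.307, -0.952, 0.0], [-0.001, -0.001, -1.0]]
ft_force: [0.3, -0.7, 0.2]
grip_width: -0.0002
gripper_force: 0.0
```

{"method": "move_arm", "body": {
  "jaw": [0,0,0,0,0,0,0,0,0,0,0,0],
  "dp": [
    [0.6,-2.1,0],
    [0.6,-2.1,0],
    [0.6,-2.1,0],
    [0.6,-2.1,0],
    [0.6,-2.1,0],
    [0.6,-2.1,0],
    [0.6,-2.1,0],
    [0.6,-2.1,0],
    [0.4,-1.5,0],
    [0.2,-0.7,0],
    [0,0,0],
    [0,0,0]
  ],
  "turn": [
    [0,0,0],
    [0,0,0],
    [0,0,0],
    [0,0,0],
    [0,0,0],
    [0,0,0],
    [0,0,0],
    [0,0,0],
    [0,0,0],
    [0,0,0],
    [0,0,0],
    [0,0,0]
  ]
}}

```text
time_s: 7.8
position: [0.6212, 0.2627, 0.2981]
tool_rot: [[0.951, 0.308, -0.0], [0.308, -0.951, -0.0], [-0.0, 0.0, -1.0]]
ft_force: [0.8, -0.5, 0.1]
grip_width: -0.0004
gripper_force: 0.0
```

{"method": "move_arm", "body": {
  "jaw": [0,0,0,0,0,0,0,0,0,0,0,0],
  "dp": [
    [0,0,1],
    [0,0,2],
    [0,0,2.2],
    [0,0,2.2],
    [0,0,2.2],
    [0,0,2.2],
    [0,0,2],
    [0,0,1.6],
    [0,0,1],
    [0,0,0.6],
    [0,0,0],
    [0,0,0]
  ],
  "turn": [
    [0,0,0],
    [0,0,0],
    [0,0,0],
    [0,0,0],
    [0,0,0],
    [0,0,0],
    [0,0,0],
    [0,0,0],
    [0,0,0],
    [0,0,0],
    [0,0,0],
    [0,0,0]
  ]
}}

```text
time_s: 8.8
position: [0.6216, 0.2627, 0.1291]
tool_rot: [[0.952, 0.307, 0.001], [0.307, -0.952, 0.0], [0.001, 0.0, -1.0]]
ft_force: [0.2, 0.4, 0.9]
grip_width: -0.0002
gripper_force: 0.0
```

{"method": "move_arm", "body": {
  "jaw": [0,0,0,0,0,0,0,0,0,0,0,0],
  "dp": [
    [0,0,0],
    [0,0,0],
    [0,0,0],
    [0,0,0],
    [0,0,0],
    [0,0,0],
    [0,0,0],
    [0,0,0],
    [0,0,0],
    [0,0,0],
    [0,0,0],
    [0,0,0]
  ],
  "turn": [
    [0,0,0],
    [0,0,0],
    [0,0,0],
    [0,0,0],
    [0,0,0],
    [0,0,0],
    [0,0,0],
    [0,0,0],
    [0,0,0],
    [0,0,0],
    [0,0,0],
    [0,0,0]
  ]
}}

```text
time_s: 9.8
position: [0.6212, 0.2631, 0.1283]
tool_rot: [[0.951, 0.308, -0.0], [0.308, -0.951, 0.0], [-0.0, -0.0, -1.0]]
ft_force: [0.2, 1.2, -0.3]
grip_width: 0.0001
gripper_force: 0.0
```

Run:
```python
from h import *
im,d=cams.get_image("scene"); cv2.imwrite("pics/s2.png",cv2.resize(im[100:300,160:420,::-1],None,fx=2.9,fy=2.9)); s=observe(); print(s["position"],s["time_s"])
```

```text
[0.62119245 0.26304172 0.12831119] 9.85
```

View pics/s2.png

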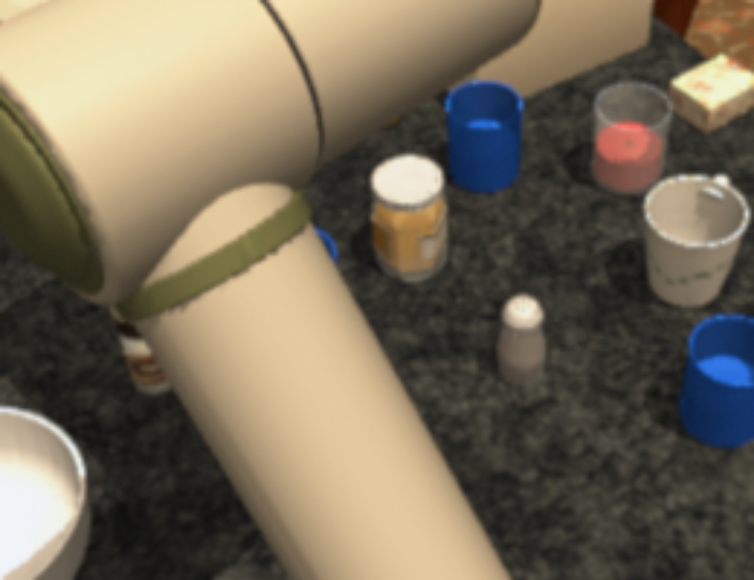

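Spice1 still stands below the hand (crop 145,360), the honey jar (408,215) is undisturbed and the mill is at (522,340). I'll hold a little longer, rise and go to the mill.

{"method": "move_arm", "body": {
  "jaw": [0,0,0,0,0,0,0,0,0,0,0,0],
  "dp": [
    [0,0,0],
    [0,0,0],
    [0,0,0],
    [0,0,-1],
    [0,0,-2],
    [0,0,-2.5],
    [0,0,-2.5],
    [0,0,-2.5],
    [0,0,-2.5],
    [0,0,-2.2],
    [0,0,-1.5],
    [0,0,-0.5]
  ],
  "turn": [
    [0,0,0],
    [0,0,0],
    [0,0,0],
    [0,0,0],
    [0,0,0],
    [0,0,0],
    [0,0,0],
    [0,0,0],
    [0,0,0],
    [0,0,0],
    [0,0,0],
    [0,0,0]
  ]
}}

```text
time_s: 10.85
position: [0.6215, 0.2632, 0.3042]
tool_rot: [[0.951, 0.308, 0.005], [0.308, -0.951, 0.001], [0.006, 0.0, -1.0]]
ft_force: [0.0, -0.3, 0.8]
grip_width: -0.0003
gripper_force: 0.0
```

{"method": "move_arm", "body": {
  "jaw": [0,0,0,0,0,0,0,0,0,0,0,0],
  "dp": [
    [-0.8,0.7,0],
    [-1.6,1.35,0],
    [-2.4,2.0,0],
    [-2.4,2.0,0],
    [-2.4,2.0,0],
    [-2.4,2.0,0],
    [-2.4,2.0,0],
    [-2.4,2.0,0],
    [-2.4,2.0,0],
    [-2.4,2.0,0],
    [-2.0,1.7,0],
    [-1.0,0.8,0]
  ],
  "turn": [
    [0,0,0],
    [0,0,0],
    [0,0,0],
    [0,0,0],
    [0,0,0],
    [0,0,0],
    [0,0,0],
    [0,0,0],
    [0,0,0],
    [0,0,0],
    [0,0,0],
    [0,0,0]
  ]
}}

```text
time_s: 11.85
position: [0.4487, -0.0099, 0.3002]
tool_rot: [[0.952, 0.306, -0.001], [0.306, -0.952, -0.0], [-0.001, 0.0, -1.0]]
ft_force: [0.3, -0.4, 0.6]
grip_width: -0.0001
gripper_force: 0.0
```

Run:
```python
from h import *
s=observe(); e=np.array([.450,-.014,.120])-s["position"]; print(s["position"],s["time_s"],100*np.array(s["tool_rot"]).T@e,s["q"])
```

```text
[ 0.44869967 -0.00993641  0.30024553] 11.85 [1.30411464e-02 4.24224024e-01 1.80246059e+01] [-1.64274445e+01  8.84174628e+00  8.11700133e+01 -3.07300821e-02
  9.00196362e+01  5.57523820e+01]
```

{"method": "move_arm", "body": {
  "jaw": [0,0,0,0,0,0,0,0,0,0,0,0],
  "dp": [
    [0,0.3,0],
    [0,0,1],
    [0,0,2],
    [0,0,2.2],
    [0,0,2.2],
    [0,0,2.2],
    [0,0,2.2],
    [0,0,2.2],
    [0,0,2],
    [0,0,1.2],
    [0,0,0.6],
    [0,0,0]
  ],
  "turn": [
    [0,0,0],
    [0,0,0],
    [0,0,0],
    [0,0,0],
    [0,0,0],
    [0,0,0],
    [0,0,0],
    [0,0,0],
    [0,0,0],
    [0,0,0],
    [0,0,0],
    [0,0,0]
  ]
}}

```text
time_s: 12.85
position: [0.4511, -0.0105, 0.1212]
tool_rot: [[0.951, 0.308, -0.002], [0.308, -0.951, 0.001], [-0.002, -0.002, -1.0]]
ft_force: [-0.6, -0.6, 0.2]
grip_width: -0.0002
gripper_force: 0.0
```

{"method": "move_arm", "body": {
  "jaw": [0,0,0,0,0,0,0,0,0,0,0,0],
  "dp": [
    [0,0,0],
    [0,0,0],
    [0,0,0],
    [0,0,0],
    [0,0,0],
    [0,0,0],
    [0,0,0],
    [0,0,0],
    [0,0,0],
    [0,0,0],
    [0,0,0],
    [0,0,0]
  ],
  "turn": [
    [0,0,0],
    [0,0,0],
    [0,0,0],
    [0,0,0],
    [0,0,0],
    [0,0,0],
    [0,0,0],
    [0,0,0],
    [0,0,0],
    [0,0,0],
    [0,0,0],
    [0,0,0]
  ]
}}

```text
time_s: 13.85
position: [0.4513, -0.011, 0.1223]
tool_rot: [[0.951, 0.308, -0.0], [0.308, -0.951, 0.0], [-0.0, -0.0, -1.0]]
ft_force: [-0.3, -0.7, 0.3]
grip_width: -0.0
gripper_force: 0.0
```

Run:
```python
from h import *
im,d=cams.get_image("scene"); cv2.imwrite("pics/s3.png",cv2.resize(im[100:300,160:420,::-1],None,fx=2.9,fy=2.9)); s=observe(); print(s["position"],s["time_s"],s["ft_force"],np.abs(s["qvel"]).max())
```

```text
[ 0.45129361 -0.01105344  0.12231199] 13.9 [ 0.69079448 -0.61529291 -1.06096529] 0.09186243996327559
```

View pics/s3.png

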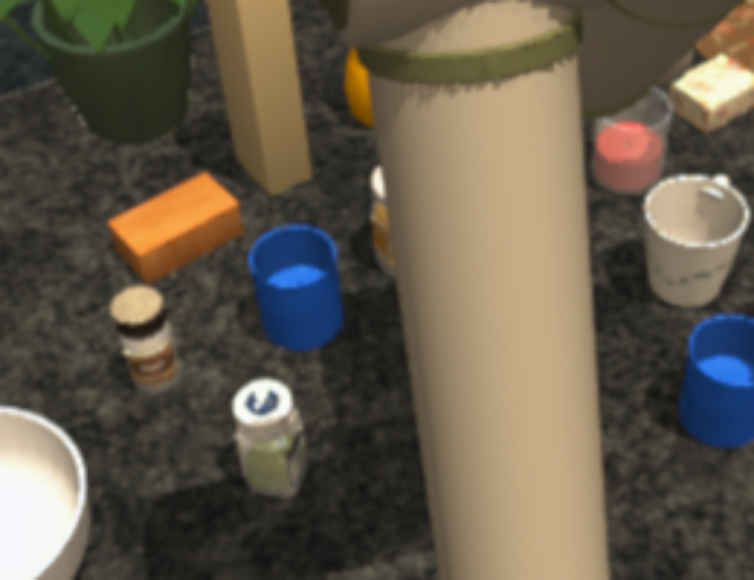

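The spice jar (145,340) and the honey jar (382,220) stand untouched, and the arm hides the mill, over which the TCP sits within a few millimetres of its centre. I'll hold a moment more, then hand in.

{"method": "move_arm", "body": {
  "jaw": [0,0,0,0,0,0],
  "dp": [
    [0,0.2,0],
    [0,0,0],
    [0,0,0],
    [0,0,0],
    [0,0,0],
    [0,0,0]
  ],
  "turn": [
    [0,0,0],
    [0,0,0],
    [0,0,0],
    [0,0,0],
    [0,0,0],
    [0,0,0]
  ]
}}

```text
time_s: 14.4
position: [0.4519, -0.0129, 0.1223]
tool_rot: [[0.951, 0.308, -0.0], [0.308, -0.951, 0.0], [-0.0, -0.0, -1.0]]
ft_force: [-0.1, 0.9, -0.5]
grip_width: 0.0
gripper_force: 0.0
```

```bash
python3 -c "
from rig import ticket
print(ticket.close_job())"
```

```text
the job is handed in; nothing more can be done
None
```

I pointed at the honey jar, the brown-lidded spice jar and the pepper mill in that order, about 3–4 cm above each for over a second, and handed the job in at 14.4 s still over the mill; no contact showed in the force readings, though the arm hid the honey jar and the mill from the cameras during their holds.

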